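# Take the thickness of a rock disc with the ratchet micrometer

### The arm

A 6-joint arm with a two-finger parallel gripper is mounted at the origin on the work surface. World frame = base frame: x ahead of the robot, y to its left, z up, the work surface at z = 0. Lengths are in m, angles in degrees, forces in N, time in s.
With the tool pointing down it reaches from about 0.375 to 0.9 m from the base axis. Payload 3.1 kg.
Tool frame: the origin (TCP) lies at the very end of the fingers, on their centre line; the grasp point (between the pads) lies 19 mm behind it; z points along the fingers, y is the line along which they close (so a half turn about z gives the same grasp; the last joint's range is limited). The gripper opens to 87 mm and grips with 3 to 60 N. Pads are 19 mm wide; open, the fingers measure 117 mm over their backs; the gripper's body (75 mm by 190 mm) begins 51 mm behind the grasp point.
Start: joints at [63.169, 30.224, 82.088, -0, 67.689, -10.227], TCP at [0.179, 0.599, 0.223] pointing down, gripper open.
Joint ranges: [-176.69, 176.69], [-43.24, 126.21], [12.49, 139.97], [-82, 262], [0, 151.66], [-163.58, 163.58]. Speed limits (degrees/s): [159.86, 159.86, 180, 180, 180, 180].

### API

Orientations are given as a 3x3 rotation matrix whose columns are the frame's x, y, z axes.
In Python, from rig import readout, cams, bot gives the robot as it stands.
- The arm moves only by the shell command python3 -m inch 'ROWS'. ROWS is JSON, a list of rows, each a list of 5 numbers: the shift along the world's x, y, z in cm, then the turn about the world's z in degrees, then the finger opening in cm, from 0 to 8.7. In form: [[dx, dy, dz, twist, fingers], ...]. A call has 1 to 10 rows; each row is the pose to reach, as a shift and turn from the pose commanded when the call began; what a row does not reach only later rows make up. A row lasts 1/12 s, in which the tool goes at most 41.7 mm and 7.16 degrees, less where a joint would pass 70% of its speed; a pose out of reach is approached as far as the arm can. A call with a gripper value outside its range is refused whole. The fingers move at their own pace and stop on an object; the grip force is fixed at half the most. Time passes only in rows, so rows that repeat a pose let the fingers close. It gives the time, the measured TCP pose, the force, the opening and the grip force at its end, in the units of the state.
- readout.read_state(): the state, without advancing time (a new reading comes with each control period).
- cams.capture(name): name is "scene" or "top" or "wrist"; returns a dict with "image" (400x640x3 uint8, blue, green, red), "intrinsics" (3x3 intrinsics, pixels), "xyz" and "rotation" of the camera in the world; the wrist camera has in their place "tool_from_camera" (4x4, takes a point from camera to tool coordinates, whose origin is the TCP and whose axes are the flange's). Camera axes: x right, y down, z forward; pixel columns grow to the right and rows downward; lengths in m; the calibration is good to about 2 mm. A picture is of the moment at which its call begins: read the wrist's pose just before it. There is no depth.
- bot.hand_in(): hands the job in; it is judged then, once.
The state is a dict: "time_s": time; "joint_positions": joint angles; "qvel": joint speeds; "tau": joint torques, N m; "position": TCP position; "tcp_rot": TCP orientation; "force": force on the tool from outside, world axes, zero at the start; "moment": the same for the moment, N m; "opening": opening from 0.0 (shut) to 1.0 (fully open); "grasp_force": force on a finger pad.
Only numpy, scipy, OpenCV 4.12 (cv2) and the standard library are available. Lean on these libraries where they do the work, as an engineer would, in place of code of your own. Each camera call takes 0.05 s, during which the arm holds its last target. There are 200 camera calls.

### The job

Measure the red-brown sandstone disc on the thickness gauge: lay it flat in the gauge's nest, swing the arm over it up to its stop, then screw the spindle down onto it by turning the ratchet cap on top of the head clockwise until the clutch clicks - at least three clicks, at most eight. Let the clutch set the measuring force: go gently and do not press the head or the disc down, since the stone chips under much more than the clutch allows. Leave the spindle closed on the disc with the arm at its stop, and leave the other things on the bench where they are.

Things in the scene. Friction and masses are not known exactly. Their poses are not given: they have to be found in the camera images.
- sandstone: the red-brown sandstone disc to be measured, the only red-brown one: 50 mm across, sawn 18.8 to 21 mm thick (to be measured, different every time), 60 to 130 g, lying flat on the bench. Origin: centre of its underside.
- nest: round steel seat of the thickness gauge for the disc, 69 mm across: flat floor with a raised rim, 57 mm inside and 66 mm outside diameter, 2.5 mm high; a disc put down over 3 mm off stays perched on the rim. Fixed; floor 45.0 to 45.6 mm above the bench. Origin: centre of the floor, where the middle of the disc's underside belongs; z up; x points to the column, 120 mm away.
- column (a point): point on the axis of the gauge's fixed upright column (28 mm across, its top 152 mm above the bench), 100 mm above the bench. The swing arm turns about this vertical axis; the measuring head is 120 mm from it.
- swing_arm (a joint): angle of the swing arm, rad: 0 against its stop, with the spindle over the middle of the nest; larger is swung aside, anticlockwise seen from above (the head then stands on the gauge's -y side). Starts 0.95 to 1.3 out. A stiff pivot (about 2.5 N at the head) that stays where it is left; swing it by pushing or holding the micrometer head. The arm is 26 mm wide, 91 to 115 mm above the bench, with a boss 36 mm across at the head, 88 to 118 mm above the bench.
- cap_top (a point): centre of the top face of the ratchet cap (dark steel, ribbed, 20 mm across, 30 mm tall, yellow mark on top) at the very top of the micrometer head, about 215 mm above the bench; its axis is vertical and is the spindle's axis. Below the cap comes the aluminium thimble (30 mm across, 43 mm tall, its top 33 mm below this point). Cap, thimble and spindle all move down together as the thimble is screwed in, 1 mm per rad.
- ratchet (a joint): how far the cap has slipped round on the thimble, rad, 0 at the start, growing clockwise seen from above. It has 24 teeth: one click is 0.26 rad, felt as the torque swinging between about 0.03 and 0.09 N m. Below 0.09 N m the cap carries the thimble with it and this value stays; it also slips when the spindle is free but something holds the head back (such as fingers that grip the cap and do not follow it down).
- thimble (a joint): angle of the thimble, rad, growing clockwise seen from above; starts between -0.2 and 0.2. Each rad clockwise lowers the spindle, the thimble and the cap by 1 mm (a quick-feed screw that turns with 0.08 N m and holds itself). From the start the spindle comes down on the seated disc after 1.2 to 4.4 rad. With the clutch slipping the spindle presses on the disc with about 13 N, plus whatever the hand presses down.
- spindle: steel measuring spindle, 8 mm across, pointing down from the head. Origin: centre of its flat tip. With the arm at its stop the tip passes 1.2 to 4.4 mm above the seated disc before it is screwed down.
- concrete: grey concrete disc, 50 mm across, 20 mm thick, lying flat: a bystander. Origin: centre of its underside.
- limestone: cream limestone disc, 50 mm across, 20 mm thick, lying flat: a bystander. Origin: centre of its underside.
- brass_tee: brass tee valve with a black knob, 70 mm long, 46 mm high: a bystander. Origin: centre of its underside.
- wash_bottle: white bottle with a red cap, 64 mm across, 170 mm high, upright: a bystander. Origin: centre of its underside.
- brush: small hand brush with a wooden handle, lying flat: a bystander. Origin: its underside, near mid-length.
- setting_gauge: steel setting cylinder with a blue band, 40 mm across, 30 mm high: a bystander. Origin: centre of its underside.
- seal_ring: black rubber sealing ring, 76 mm across, 7 mm thick, lying flat: a bystander. Origin: centre of its underside.
There are look-alikes about, which are no part of the job. What is shaped like the sandstone but green or yellow is not meant.

How it is judged:
By the outcome, as a careful person would: the job done as asked, in the order asked, and still so for the second after the job is handed in, with the robot touching nothing.
It also fails if it takes over 72 s, if anything falls off the work surface, if the arm or the gripper's body presses on something with over 40 N, if the wrist force passes 120 N, or if a joint passes its speed limit or range.

## Working session

There is one attempt and no reset: what is moved stays moved. The work goes in short steps, Python scripts to look and compute and a shell command to move; the robot and the scene stay as the last step left them, time stands still between calls to the robot, and variables do not carry over. Pictures are saved under pics/ and viewed, at most 10 in all, crops included, and the job is handed in when it is done.

```bash
mkdir -p pics; cat > h.py <<'E'
import numpy as np,cv2
from rig import readout,cams,bot
def cap(n,f):
    s=readout.read_state();c=cams.capture(n)
    if n=="wrist":
        T=np.eye(4);T[:3,:3]=s["tcp_rot"];T[:3,3]=s["position"]
        M=T@np.array(c["tool_from_camera"]);R,t=M[:3,:3],M[:3,3]
    else: R,t=np.array(c["rotation"]),np.array(c["xyz"])
    np.savez("pics/"+f+".npz",img=c["image"],K=c["intrinsics"],R=R,t=t)
    cv2.imwrite("pics/"+f+".png",c["image"])
def ray(f,u,v):
    d=np.load("pics/"+f+".npz");r=d["R"]@np.linalg.solve(d["K"],[u,v,1.]);return d["t"],r
def atz(f,u,v,z):
    t,r=ray(f,u,v);return t+r*(z-t[2])/r[2]
def proj(f,p):
    d=np.load("pics/"+f+".npz");q=d["K"]@(d["R"].T@(np.array(p)-d["t"]));return q[:2]/q[2]
E
python3 - <<'E'
from h import *
import json
cap("top","top1");cap("scene","scene1");s=readout.read_state();print(s["time_s"],s["position"],s["tcp_rot"],s["force"])
for f in("top1","scene1"):
    d=np.load(f"pics/{f}.npz");print(d["t"],d["R"].tolist(),d["K"].tolist())
E
```

```text
0.1 [0.17825976 0.59833909 0.22167431] [[-9.58295905e-01  2.85776388e-01 -9.03036845e-04]
 [ 2.85777586e-01  9.58294349e-01 -1.76415944e-03]
 [ 3.61219993e-04 -1.94865446e-03 -9.99998036e-01]] [-0.40212774 -0.47198938 -0.28301557]
[ 0.22710845 -0.01408076  1.51758517] [[0.08339683699036791, -0.9748365615412324, 0.20673327226759755], [-0.996513983813529, -0.08112392599648807, 0.019462494573050368], [-0.0022017366081589123, -0.2076357072215252, -0.978203744340884]] [[519.9194872705733, 0.0, 316.19395967325465], [0.0, 519.9194872705733, 211.2322413371253], [0.0, 0.0, 1.0]]
[1.20626392 0.50568044 1.18071272] [[-0.5797819513695083, 0.62418540927861, -0.5236845078001252], [0.8145857847462868, 0.430332659957646, -0.3889264725665417], [-0.01740368223799441, -0.6520785049497271, -0.7579516707726738]] [[413.89493136517376, 0.0, 323.6937351878341], [0.0, 413.89493136517376, 199.93052981133556], [0.0, 0.0, 1.0]]
```

View pics/top1.png

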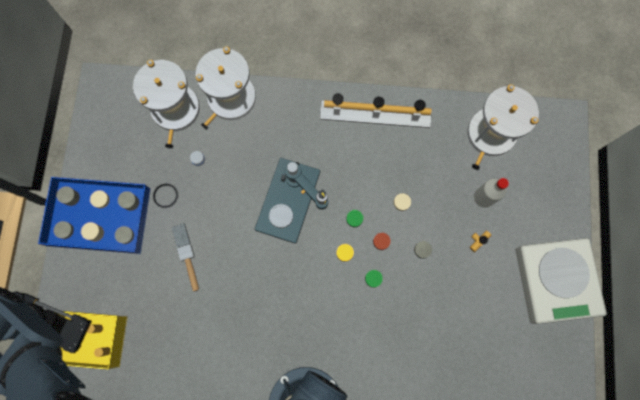

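View pics/scene1.png

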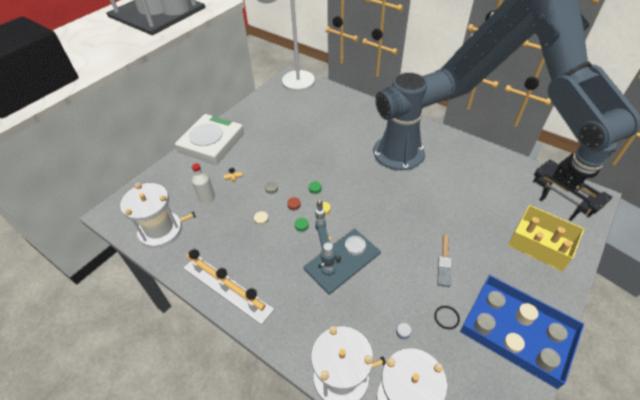

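Top view: the candidate discs are red-brown (381,241), green (355,218) and (374,278), yellow (345,252), grey (423,249) and cream (402,201). I choose the red-brown one. The nest is at about (281,215), the column top at (293,167) and the head at (321,200).

```bash
python3 - <<'E'
from h import *
d=np.load("pics/top1.npz");im=d["img"]
hsv=cv2.cvtColor(im,cv2.COLOR_BGR2HSV)
def blob(mask,x0,y0,x1,y1):
    m=np.zeros_like(mask);m[y0:y1,x0:x1]=mask[y0:y1,x0:x1]
    n,l,s,c=cv2.connectedComponentsWithStats(m.astype(np.uint8));i=1+np.argmax(s[1:,4]);return c[i],s[i]
red=((hsv[...,0]<12)|(hsv[...,0]>170))&(hsv[...,1]>110)
c,s=blob(red,360,220,400,260);print("red",c,s,atz("top1",*c,.02))
g=(im.min(2)>140)
c,s=blob(g,262,200,298,232);print("nest",c,s,atz("top1",*c,.046))
for n,p,z in [("col",(293,167),.152),("cap",(321,198),.215),("g1",(355,218),.02),("g2",(374,278),.02),("y",(345,252),.02),("grey",(423,249),.02),("cream",(402,201),.02)]: print(n,atz("top1",*p,z))
a=cv2.resize(im[150:290,240:440],None,fx=4,fy=4,interpolation=cv2.INTER_CUBIC);cv2.imwrite("pics/crop1.png",a)
E
```

```text
red [381.44811321 240.69339623] [374 233  16  17 212] [ 0.4720485  -0.18074792  0.02      ]
nest [280.34606205 215.22434368] [269 204  24  23 419] [0.51777344 0.1174306  0.046     ]
col [0.63367731 0.08661234 0.152     ]
cap [0.53813409 0.00240748 0.215     ]
g1 [ 0.53281434 -0.09952068  0.02      ]
g2 [ 0.36242369 -0.16568562  0.02      ]
y [ 0.43025118 -0.07748638  0.02      ]
grey [ 0.45776048 -0.30213627  0.02      ]
cream [ 0.59545261 -0.23446264  0.02      ]
```

View pics/crop1.png

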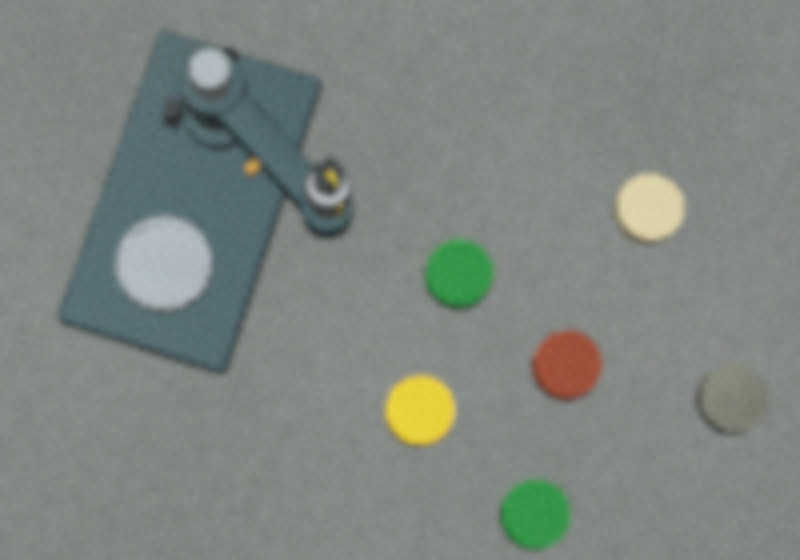

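```bash
python3 -m inch '[[4,-6,6,-7,8.7],[8,-12,12,-14,8.7],[11,-16,13,-21,8.7],[13.5,-20,13,-28,8.7],[16,-24,13,-28,8.7],[18.5,-27.5,13,-28,8.7],[21,-31,13,-28,8.7],[23,-34.5,13,-28,8.7],[25.5,-38,13,-28,8.7],[27.5,-41,13,-28,8.7]]'; python3 -m inch '[[2,-3.5,0,0,8.7],[4,-6.5,0,0,8.7],[4,-7,0,0,8.7],[4,-7,0,0,8.7]]'
python3 - <<'E'
from h import *
cap("wrist","w1");s=readout.read_state();print(s["time_s"],s["position"],s["force"])
print("nest",proj("w1",[.518,.117,.046]),"col",proj("w1",[.634,.087,.152]))
E
```

```text
time_s: 0.93
position: [0.394, 0.2768, 0.3467]
tcp_rot: [[-0.712, 0.702, 0.0], [0.702, 0.712, 0.0], [-0.0, 0.0, -1.0]]
force: [1.0, 0.6, 0.7]
opening: 0.997
grasp_force: 0.0
time_s: 1.27
position: [0.434, 0.2067, 0.346]
tcp_rot: [[-0.709, 0.705, -0.001], [0.705, 0.709, -0.0], [0.001, -0.001, -1.0]]
force: [0.4, 0.5, -0.2]
opening: 0.999
grasp_force: 0.0
1.3167 [0.43322741 0.2080866  0.34601167] [-0.25601603  0.47513295  1.20827459]
nest [315.55829722 247.60698444] col [364.55420986 360.26580272]
```

View pics/w1.png

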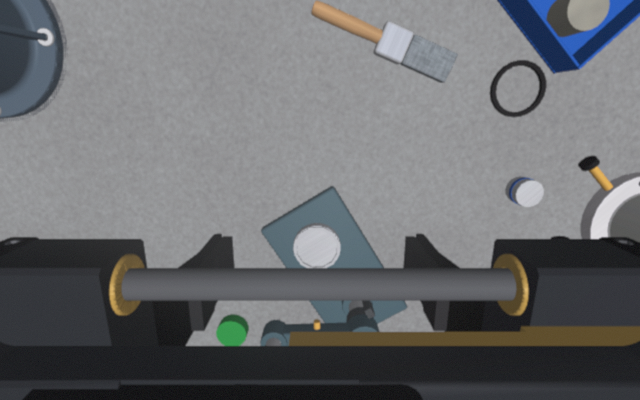

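The wrist view shows the nest at (317,247), within 2 px of where the top view predicted, and the head is at about (270,335).

```bash
cat >> h.py <<'E'
def blob(mask,x0,y0,x1,y1):
    m=np.zeros(mask.shape,np.uint8);m[y0:y1,x0:x1]=mask[y0:y1,x0:x1]
    n,l,s,c=cv2.connectedComponentsWithStats(m);i=1+np.argmax(s[1:,4])
    k=max(cv2.findContours((l==i).astype(np.uint8),0,1)[0],key=len);e=cv2.fitEllipse(cv2.convexHull(k));return e,s[i]
E
python3 - <<'E'
from h import *
d=np.load("pics/w1.npz");im=d["img"];print("cam",d["t"],d["R"][:,2],d["K"][0,0])
e,s=blob(im.min(2)>140,270,200,370,290);print(e,s);c=atz("w1",*e[0],.0465);print("nest",c)
f=d["K"][0,0];print("diam",np.mean(e[1])/f*(d["t"][2]-.0465))
E
```

```text
cam [0.38337851 0.25749868 0.50717242] [ 0.18534015 -0.18583626 -0.96494244] 344.3700339484187
((316.4963684082031, 247.46888732910156), (43.832733154296875, 47.29716491699219), 86.1835708618164) [ 293  226   48   42 1611]
nest [0.518655   0.11826015 0.0465    ]
diam 0.06095337411531712
```

```bash
python3 -m inch '[[0,-4,0,0,8.7],[0,-8,0,0,8.7],[0,-12,0,0,8.7],[0,-16,0,0,8.7],[0,-20,0,0,8.7],[0,-24,0,0,8.7],[0.5,-28,0,0,8.7],[0.5,-31.5,-2,0,8.7],[0.5,-34.5,-5,0,8.7],[0.5,-36,-8.5,0,8.7]]'; python3 -m inch '[[0,0,-4,0,8.7],[0,0,-7,0,8.7],[0,0,-8,0,8.7],[0,0,-8,0,8.7],[0,0,-8,0,8.7]]'
python3 - <<'E'
from h import *
cap("wrist","w2");s=readout.read_state();print(s["position"])
d=np.load("pics/w2.npz");im=d["img"];hsv=cv2.cvtColor(im,cv2.COLOR_BGR2HSV)
red=((hsv[...,0]<12)|(hsv[...,0]>170))&(hsv[...,1]>110)
u,v=proj("w2",[.472,-.181,.02]).astype(int);print(u,v)
e,st=blob(red,max(0,u-60),max(0,v-60),u+60,v+60);print(e,st,atz("w2",*e[0],.018))
cv2.imwrite("pics/w2c.png",cv2.resize(im[max(0,v-100):v+100,max(0,u-150):u+150],None,fx=2,fy=2))
E
```

```text
time_s: 2.15
position: [0.4407, -0.1538, 0.2623]
tcp_rot: [[-0.712, 0.702, 0.006], [0.702, 0.712, -0.004], [-0.007, 0.001, -1.0]]
force: [0.7, -0.2, -0.7]
opening: 1.002
grasp_force: 0.0
time_s: 2.57
position: [0.4387, -0.1498, 0.1811]
tcp_rot: [[-0.713, 0.701, -0.001], [0.701, 0.713, 0.001], [0.002, 0.0, -1.0]]
force: [-0.5, -0.3, -0.1]
opening: 1.0
grasp_force: 0.0
[ 0.43937576 -0.15047258  0.18202867]
319 230
((321.1102294921875, 230.34693908691406), (47.049720764160156, 48.66194152832031), 73.5544204711914) [ 297  207   49   48 1810] [ 0.4736708  -0.18032505  0.018     ]
```

View pics/w2c.png

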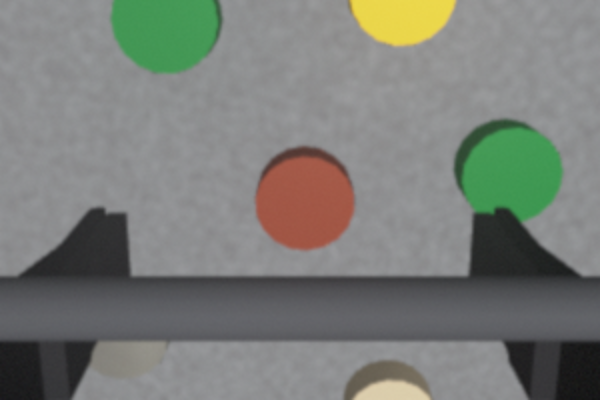

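The close crop shows the red-brown disc centred at about (321,231), with the green and yellow discs clear of it. I'm going down onto it.

```bash
python3 -m inch '[[2,-2,-3,0,8.7],[3.4,-3.05,-7,0,8.7],[3.4,-3.05,-11,0,8.7],[3.4,-3.05,-14,0,8.7],[3.4,-3.05,-16,0,8.7],[3.4,-3.05,-17,0,8.7],[3.4,-3.05,-17.4,0,8.7],[3.4,-3.05,-17.4,0,8.7]]';  python3 -m inch '[[0,0,0,0,6],[0,0,0,0,5.5],[0,0,0,0,5.2],[0,0,0,0,4.6],[0,0,0,0,4.6],[0,0,0,0,4.6],[0,0,0,0,4.6],[0,0,0,0,4.6]]'
```

```text
time_s: 3.28
position: [0.4735, -0.182, 0.008]
tcp_rot: [[-0.712, 0.702, 0.001], [0.702, 0.712, -0.001], [-0.002, 0.0, -1.0]]
force: [-0.5, 1.0, -0.2]
opening: 1.001
grasp_force: 0.0
time_s: 3.95
position: [0.4728, -0.1819, 0.0077]
tcp_rot: [[-0.712, 0.702, 0.001], [0.702, 0.712, -0.0], [-0.001, 0.0, -1.0]]
force: [1.3, 0.3, 2.7]
opening: 0.569
grasp_force: 30.0
```

```bash
python3 -m inch '[[0,0,1,0,4.6],[0,0,3,0,4.6],[0,0,6,0,4.6],[0,0,9.5,0,4.6],[0,0,13,0,4.6],[0,0,16.5,0,4.6],[0,0,20,0,4.6],[0,0,23.5,0,4.6],[-1,1,27,0,4.6],[-2,3.5,29.5,0,4.6]]'
python3 -m inch '[[-1,4,1,0,4.6],[0,8,1,0,4.6],[1,12,1,0,4.6],[2,16,1,0,4.6],[3.5,19.5,1,0,4.6],[5,23,1,0,4.6],[6,25.5,1,0,4.6],[6.6,26.5,0,0,4.6],[6.6,26.5,0,0,4.6],[6.6,26.5,0,0,4.6]]'
python3 - <<'E'
from h import *
cap("wrist","w3");s=readout.read_state();print(s["position"],s["opening"],s["force"])
p=s["position"];R=s["tcp_rot"]
print(proj("w3",p-[0,0,-.012]),"nest",proj("w3",[.5187,.1183,.0465]))
E
```

```text
time_s: 4.78
position: [0.4535, -0.1492, 0.3061]
tcp_rot: [[-0.71, 0.704, 0.004], [0.704, 0.71, -0.004], [-0.006, 0.0, -1.0]]
force: [0.4, 0.8, -0.8]
opening: 0.57
grasp_force: 30.0
time_s: 5.62
position: [0.5171, 0.1178, 0.3013]
tcp_rot: [[-0.713, 0.701, -0.004], [0.701, 0.713, -0.001], [0.002, -0.003, -1.0]]
force: [-0.1, -0.8, -0.7]
opening: 0.567
grasp_force: 30.0
[0.51732647 0.11721233 0.30170491] 0.5637157575865743 [-0.35705937 -0.83923418 -1.06175286]
[317.56719216 266.39578048] nest [320.21362389 169.44272427]
```

View pics/w3.png

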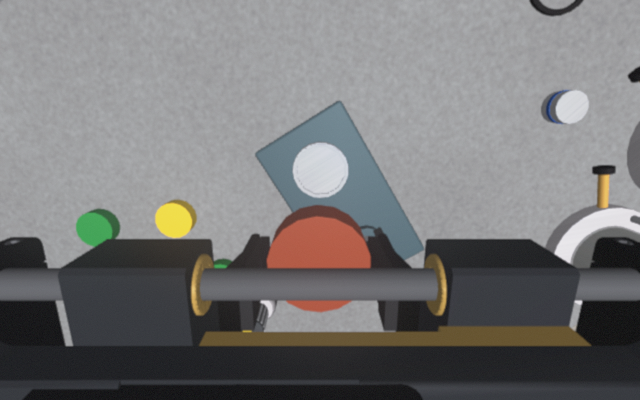

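```bash
python3 - <<'E'
from h import *
d=np.load("pics/w3.npz");im=d["img"];K=d["K"];R=d["R"];t=d["t"]
e,s=blob(im.min(2)>140,285,135,355,200);print("nest",e,atz("w3",*e[0],.0465))
hsv=cv2.cvtColor(im,cv2.COLOR_BGR2HSV)
print([ (r,hsv[r,320].tolist()) for r in range(200,236,3)],[ (r,hsv[r,320].tolist()) for r in range(300,316,2)])
red=((hsv[...,0]<12)|(hsv[...,0]>170))&(hsv[...,1]>110)
bright=red&(hsv[...,2]>150)
s=readout.read_state();p=s["position"];zt=p[2]-.0077+.020
for m in (bright,):
    pts=[]
    for r in list(range(232,262,2))+list(range(302,312)):
        c=np.where(m[r,240:400])[0]
        if len(c)>10: pts+= [(240+c[0]-.5,r),(240+c[-1]+.5,r)]
    for u in range(300,342,3):
        c=np.where(m[200:330,u])[0]
        if len(c): pts+=[(u,200+c[0]-.5),(u,200+c[-1]+.5)]
    W=np.array([atz("w3",u,v,zt)[:2] for u,v in pts])
    from scipy.optimize import least_squares
    f=lambda q:np.hypot(*(W-q[:2]).T)-q[2]
    q=least_squares(f,[p[0],p[1],.025],loss="soft_l1",f_scale=.0005).x;print(q,q[:2]-p[:2],"in tool",np.array(s["tcp_rot"]).T[:2,:2]@(q[:2]-p[:2]),np.abs(f(q)).mean())
E
```

```text
nest ((320.12506103515625, 169.7854461669922), (55.614078521728516, 56.29475784301758), 59.536827087402344) [0.51892601 0.11792648 0.0465    ]
[(200, [100, 54, 133]), (203, [100, 56, 132]), (206, [3, 93, 96]), (209, [3, 103, 97]), (212, [4, 107, 98]), (215, [5, 114, 101]), (218, [6, 144, 184]), (221, [6, 148, 184]), (224, [6, 147, 184]), (227, [6, 149, 183]), (230, [6, 151, 182]), (233, [6, 151, 181])] [(300, [4, 96, 133]), (302, [5, 152, 179]), (304, [5, 151, 179]), (306, [6, 153, 178]), (308, [6, 155, 178]), (310, [6, 153, 178]), (312, [4, 58, 163]), (314, [120, 3, 159])]
[0.51720767 0.11795683 0.02420945] [-0.0001188  0.0007445] in tool [0.00060746 0.00044652] 0.0001472838222198555
```

```bash
python3 -m inch '[[0.15,0,-4,0,4.6],[0.15,0,-8,0,4.6],[0.15,0,-12,0,4.6],[0.15,0,-16,0,4.6],[0.15,0,-19.5,0,4.6],[0.15,0,-22,0,4.6],[0.15,0,-23.7,0,4.6],[0.15,0,-24.3,0,4.6],[0.15,0,-24.3,0,4.6],[0.15,0,-24.3,0,4.6]]'; python3 -m inch '[[0,0,-0.2,0,4.6],[0,0,-0.3,0,4.6],[0,0,-0.4,0,4.6],[0,0,-0.4,0,4.6]]'
```

```text
time_s: 6.5
position: [0.5206, 0.1172, 0.0602]
tcp_rot: [[-0.711, 0.703, 0.001], [0.703, 0.711, -0.0], [-0.001, 0.0, -1.0]]
force: [0.7, -0.3, -1.3]
opening: 0.562
grasp_force: 30.0
time_s: 6.83
position: [0.5204, 0.1182, 0.0561]
tcp_rot: [[-0.712, 0.702, 0.001], [0.702, 0.712, -0.0], [-0.001, 0.001, -1.0]]
force: [-0.5, -0.2, -0.5]
opening: 0.565
grasp_force: 30.0
```

```bash
python3 -m inch '[[-0.1,-0.05,0,0,4.6],[-0.1,-0.05,-0.1,0,4.6],[-0.1,-0.05,-0.15,0,4.6],[-0.1,-0.05,-0.2,0,4.6],[-0.1,-0.05,-0.2,0,4.6]]'; python3 -m inch '[[0,0,-0.05,0,4.6],[0,0,-0.05,0,4.6]]'
```

```text
time_s: 7.25
position: [0.5189, 0.1177, 0.0533]
tcp_rot: [[-0.712, 0.702, -0.0], [0.702, 0.712, -0.0], [0.0, -0.0, -1.0]]
force: [-0.2, -0.1, -0.3]
opening: 0.565
grasp_force: 30.0
time_s: 7.42
position: [0.519, 0.1177, 0.0532]
tcp_rot: [[-0.712, 0.702, 0.0], [0.702, 0.712, 0.0], [0.0, 0.0, -1.0]]
force: [-0.4, -0.6, 2.7]
opening: 0.565
grasp_force: 30.0
```

```bash
python3 -m inch '[[0,0,0,0,5.2],[0,0,0,0,6],[0,0,0,0,7],[0,0,0,0,7],[0,0,2,0,7],[0,0,6,0,7],[0,0,10,0,7],[-1,1,14,0,7],[-3,3,17,0,7],[-4,4,17,0,7]]'; python3 -m inch '[[0,0,0,0,7],[0,0,0,0,7]]'
python3 - <<'E'
from h import *
cap("wrist","w4");s=readout.read_state();print(s["time_s"],s["position"])
u,v=proj("w4",[.519,.118,.065]).astype(int);print(u,v)
d=np.load("pics/w4.npz");im=d["img"]
hsv=cv2.cvtColor(im,cv2.COLOR_BGR2HSV);red=((hsv[...,0]<12)|(hsv[...,0]>170))&(hsv[...,1]>110)&(hsv[...,2]>150)
e,st=blob(red,u-60,v-60,u+60,v+60);print(e,atz("w4",*e[0],.0655))
print("diam",np.mean(e[1])/344.4*(d["t"][2]-.0655)/.95)
E
```

```text
time_s: 8.25
position: [0.4812, 0.1592, 0.2289]
tcp_rot: [[-0.712, 0.702, 0.011], [0.702, 0.712, 0.002], [-0.007, 0.009, -1.0]]
force: [0.1, -0.2, -0.4]
opening: 0.805
grasp_force: 0.0
time_s: 8.42
position: [0.4782, 0.1579, 0.2226]
tcp_rot: [[-0.713, 0.701, -0.0], [0.701, 0.713, -0.001], [-0.0, -0.001, -1.0]]
force: [0.1, -0.1, -0.3]
opening: 0.805
grasp_force: 0.0
8.4667 [0.47853868 0.15744186 0.2220017 ]
318 242
((318.37200927734375, 242.06268310546875), (45.32442855834961, 48.38288116455078), 85.52257537841797) [0.51863636 0.11799784 0.0655    ]
diam 0.04557611727871442
```

View pics/w4.png

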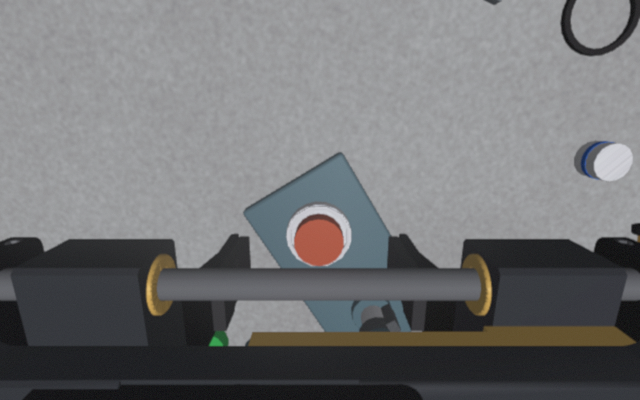

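The disc sits with an even rim margin at (.5186,.1180), so it is seated. Next I look at the head from directly above.

```bash
python3 -m inch '[[0,0,4,0,7],[0,0,8,0,7],[2,-3,11,0,7],[3.5,-6.5,11,0,7],[5,-10,11,0,7],[6.5,-13.5,11,0,7],[6.7,-15.2,11,0,7],[6.7,-15.2,11,0,7],[6.7,-15.2,11,0,7]]'
python3 - <<'E'
from h import *
cap("wrist","w5");s=readout.read_state();print(s["time_s"],s["position"],s["joint_positions"])
print(proj("w5",[.538,.003,.215]),proj("w5",[.6346,.0869,.152]))
P=lambda x,y:atz("top1",240+x/4,150+y/4,.03)[:2]
for a,b in(((165,30),(60,318)),((322,80),(222,373))):
    e=P(*a)-P(*b);print("plate edge deg",np.degrees(np.arctan2(e[1],e[0])))
E
```

```text
time_s: 9.22
position: [0.5461, 0.004, 0.3308]
tcp_rot: [[-0.709, 0.705, -0.004], [0.705, 0.709, 0.001], [0.003, -0.002, -1.0]]
force: [0.4, -0.2, -0.5]
opening: 0.803
grasp_force: 0.0
9.2667 [0.54568555 0.00512977 0.33111985] [-1.12140727e+01  1.76826554e+01  8.50842996e+01  2.96282827e-02
  7.74457437e+01 -5.65147713e+01]
[310.85819207 191.56755539] [438.63441433 186.13621375]
plate edge deg -13.73654210441602
plate edge deg -13.480278252811999
```

View pics/w5.png

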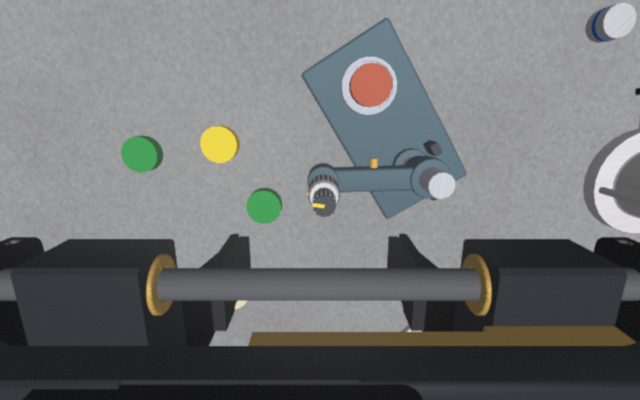

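The wrist view shows the cap top at about (323,204), its yellow mark at (318,206), and the column top at (441,186).

```bash
python3 - <<'E'
from h import *
c=atz("w5",323.5,204,.215);k=atz("w5",441.5,186,.152);n=np.array([.5187,.118])
print(c,k,np.hypot(*(c-k)[:2]),np.hypot(*(n-k[:2])),np.degrees(np.arctan2(*(c-k)[1::-1])),np.degrees(np.arctan2(*(n-k[:2])[::-1])))
k=k[:2];k=n+(k-n)/np.hypot(*(k-n))*.12
a0=np.degrees(np.arctan2(*(c[:2]-k)[::-1]))%360
a1=np.degrees(np.arctan2(*(n-k)[::-1]))%360
print(k,a0,a1)
for a in np.linspace(a0,a1,9):
    r=np.radians(a);tan=np.array([np.sin(r),-np.cos(r)]);h=k+.12*np.array([np.cos(r),np.sin(r)])
    print(round(a,1),"head",h.round(4),"TCP lead15",(h+.015*tan).round(4),"yaw",round(a-90,1))
im=np.load("pics/w5.npz")["img"];cv2.imwrite("pics/w5c.png",cv2.resize(im[155:240,270:390],None,fx=6,fy=6,interpolation=cv2.INTER_CUBIC))
E
```

```text
[0.55296621 0.00292481 0.215     ] [0.63653001 0.0890428  0.152     ] 0.11999673243438731 0.12133602078791235 -134.1375999456161 166.19295105194294
[0.63523259 0.08936165] 226.41610193151567 166.19295105194294
226.4 head [0.5525 0.0024] TCP lead15 [0.5416 0.0128] yaw 136.4
218.9 head [0.5418 0.014 ] TCP lead15 [0.5324 0.0257] yaw 128.9
211.4 head [0.5328 0.0269] TCP lead15 [0.525  0.0397] yaw 121.4
203.8 head [0.5255 0.0409] TCP lead15 [0.5194 0.0546] yaw 113.8
196.3 head [0.5201 0.0557] TCP lead15 [0.5158 0.0701] yaw 106.3
188.8 head [0.5166 0.0711] TCP lead15 [0.5143 0.0859] yaw 98.8
181.2 head [0.5153 0.0867] TCP lead15 [0.5149 0.1017] yaw 91.2
173.7 head [0.516  0.1025] TCP lead15 [0.5176 0.1174] yaw 83.7
166.2 head [0.5187 0.118 ] TCP lead15 [0.5223 0.1326] yaw 76.2
```

View pics/w5c.png

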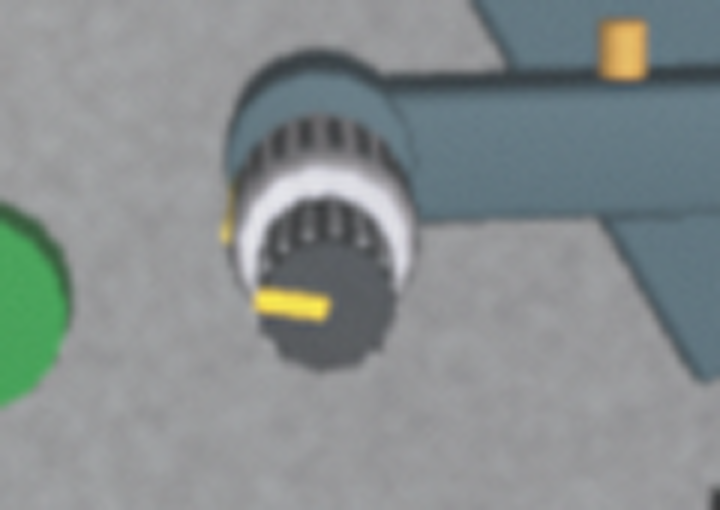

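```bash
python3 -m inch '[[0.7,-0.2,0,7,6],[0.7,-0.2,0,14,6],[0.7,-0.2,0,21,6],[0.7,-0.2,0,28,6],[0.7,-0.2,0,35,6],[0.7,-0.2,0,42,6],[0.7,-0.2,0,49,6],[0.7,-0.2,0,56,6],[0.7,-0.2,-2,63,6],[0.7,-0.2,-4,70,6]]'; python3 -m inch '[[0,0,-2,7,6],[0,0,-4,14,6],[0,0,-6,21,6],[0,0,-9,21,6],[0,0,-11.5,21,6],[0,0,-12.7,21,6],[0,0,-13,21,6],[0,0,-13,21,6]]'
```

```text
time_s: 10.1
position: [0.5535, 0.0051, 0.2932]
tcp_rot: [[-0.9, -0.436, 0.003], [-0.436, 0.9, -0.0], [-0.002, -0.001, -1.0]]
force: [-0.5, -0.4, -0.4]
opening: 0.694
grasp_force: 0.0
time_s: 10.77
position: [0.552, 0.0049, 0.1617]
tcp_rot: [[-0.689, -0.725, -0.003], [-0.725, 0.689, 0.001], [0.002, 0.003, -1.0]]
force: [0.3, -0.7, 0.4]
opening: 0.688
grasp_force: 0.0
```

```bash
python3 -m inch '[[-0.5,0.4,0,0,6],[-1,0.9,0,0,6],[-2,2.2,0,-7,6],[-2.7,3.6,0,-14,6],[-3.3,5.1,0,-21,6],[-3.6,6.6,0,-28,6],[-3.8,8.2,0,-35,6],[-3.75,9,0,-42,6],[-3.7,9.8,0,-45,6],[-3.7,9.8,0,-45,6]]'; python3 -m inch '[[0.1,0.6,0,-4,6],[0.2,1.1,0,-7,6],[0.3,1.6,0,-8,6],[0.3,1.6,0,-8,6]]'
```

```text
time_s: 11.6
position: [0.5159, 0.1032, 0.1644]
tcp_rot: [[-1.0, -0.025, 0.002], [-0.025, 1.0, 0.0], [-0.002, 0.0, -1.0]]
force: [-0.5, -0.4, -0.3]
opening: 0.689
grasp_force: 0.0
time_s: 11.93
position: [0.5191, 0.118, 0.1639]
tcp_rot: [[-0.994, 0.113, 0.001], [0.113, 0.994, -0.0], [-0.001, 0.0, -1.0]]
force: [-0.2, -1.0, 0.5]
opening: 0.691
grasp_force: 0.2
```

```bash
python3 -m inch '[[0.1,0.4,0,-3,6],[0.2,0.8,0,-7,6],[0.25,1.1,0,-7.5,6],[0.25,1.1,0,-7.5,6]]'; python3 -m inch '[[0.03,0.1,0,0,6],[0.05,0.2,0,0,6],[0.05,0.2,0,0,6]]';python3 -m inch '[[0.03,0.1,0,0,6],[0.05,0.2,0,0,6],[0.05,0.2,0,0,6]]'
```

```text
time_s: 12.27
position: [0.522, 0.1287, 0.1635]
tcp_rot: [[-0.97, 0.241, 0.002], [0.241, 0.97, 0.0], [-0.001, 0.0, -1.0]]
force: [-0.0, -0.4, 1.3]
opening: 0.688
grasp_force: 0.5
time_s: 12.52
position: [0.5219, 0.1304, 0.1631]
tcp_rot: [[-0.97, 0.243, -0.0], [0.243, 0.97, -0.0], [0.0, -0.0, -1.0]]
force: [-0.2, -1.8, 1.6]
opening: 0.692
grasp_force: 1.1
time_s: 12.77
position: [0.5222, 0.1326, 0.1629]
tcp_rot: [[-0.97, 0.243, -0.001], [0.243, 0.97, -0.0], [0.001, -0.0, -1.0]]
force: [0.2, -2.3, 1.7]
opening: 0.688
grasp_force: 1.3
```

```bash
python3 -m inch '[[0.03,0.1,0,0,6],[0.05,0.2,0,0,6],[0.05,0.2,0,0,6]]';python3 -m inch '[[0.03,0.1,0,0,6],[0.05,0.2,0,0,6],[0.05,0.2,0,0,6]]'
```

```text
time_s: 13.02
position: [0.5224, 0.1335, 0.1629]
tcp_rot: [[-0.97, 0.242, -0.002], [0.242, 0.97, -0.003], [0.001, -0.003, -1.0]]
force: [-2.2, -5.5, 3.0]
opening: 0.691
grasp_force: 3.3
time_s: 13.27
position: [0.5226, 0.1343, 0.1629]
tcp_rot: [[-0.97, 0.242, -0.003], [0.242, 0.97, -0.005], [0.001, -0.006, -1.0]]
force: [-2.3, -10.6, 4.9]
opening: 0.69
grasp_force: 5.1
```

```bash
python3 -m inch '[[-0.2,-0.8,0,0,6],[-0.4,-1.5,0,0,6],[-0.4,-1.5,2,0,6],[-0.4,-1.5,6,5,6],[-0.4,-1.5,10,12,6],[-0.4,-1.5,14,19,6],[-0.4,-1.5,17,26,6],[-0.4,-1.5,17,33,6],[-0.4,-1.5,17,40,6],[-0.4,-1.5,17,47,6]]';python3 -m inch '[[0,0,0,7,6],[0,0,0,14,6],[0,0,0,21,6],[0,0,0,28,6],[0,0,0,35,6],[0,0,0,42,6],[0,0,0,44,6],[0,0,0,44,6]]'
python3 - <<'E'
from h import *
cap("wrist","w6");s=readout.read_state();print(s["time_s"],s["position"],s["joint_positions"][5],s["moment"])
u,v=proj("w6",[.5187,.118,.215]);print(u,v);u,v=int(u),int(v)
im=np.load("pics/w6.npz")["img"];cv2.imwrite("pics/w6c.png",cv2.resize(im[v-50:v+50,u-60:u+60],None,fx=6,fy=6,interpolation=cv2.INTER_CUBIC))
E
```

```text
time_s: 14.1
position: [0.5196, 0.1223, 0.3337]
tcp_rot: [[-0.836, -0.548, 0.002], [-0.548, 0.836, 0.002], [-0.003, 0.001, -1.0]]
force: [-0.0, -0.7, -0.3]
opening: 0.687
grasp_force: 0.0
time_s: 14.77
position: [0.5187, 0.1321, 0.3325]
tcp_rot: [[-0.237, -0.972, 0.0], [-0.971, 0.237, -0.008], [0.008, -0.002, -1.0]]
force: [-0.6, 0.0, -0.1]
opening: 0.686
grasp_force: 0.0
14.8167 [0.51879295 0.13162551 0.33255686] -163.5806589799193 [ 0.09232861  0.05029776 -0.00959567]
314.82436733003976 181.41610164199264
```

View pics/w6c.png

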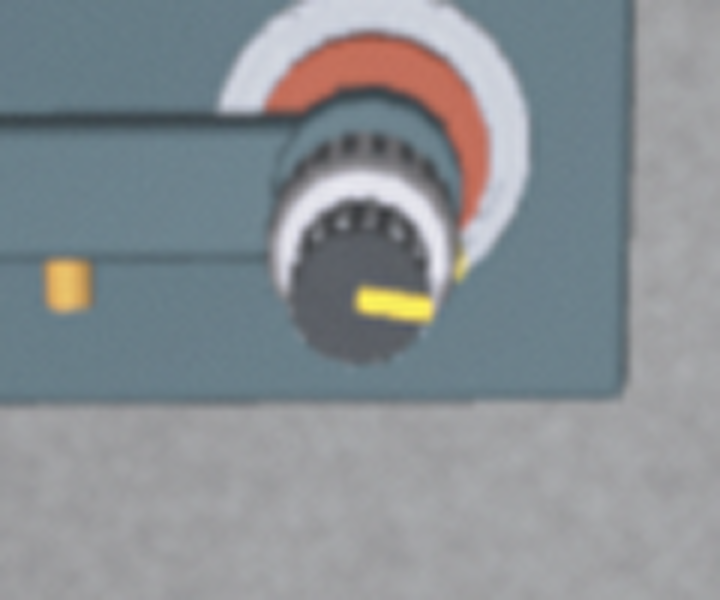

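```bash
python3 -m inch '[[0,0,0,-7,6],[0,0,0,-14,6],[0,0,0,-21,6],[0,0,0,-21,6]]'
python3 - <<'E'
from h import *
s=readout.read_state();print(s["position"],s["joint_positions"])
c=atz("w6",254.82+360/6,131.4+294/6,.215);print("cap",c)
E
```

```text
time_s: 15.15
position: [0.519, 0.1308, 0.3327]
tcp_rot: [[-0.572, -0.82, -0.003], [-0.82, 0.572, -0.009], [0.01, -0.002, -1.0]]
force: [-0.1, 0.4, -0.6]
opening: 0.694
grasp_force: 0.0
[0.51896417 0.13083674 0.33265014] [   2.48346477   16.7322417    86.25459746   -0.53340266   77.23474973
 -142.48590315]
cap [0.51849845 0.11716926 0.215     ]
```

The cap measures (.5185,.1172), right over the nest at (.5187,.118), so the arm is at its stop. I'm going down to grip the cap.

```bash
python3 -m inch '[[0,-0.7,0,0,6],[0,-1.3,-2,0,6],[0,-1.3,-5,0,6],[0,-1.3,-8.5,0,6],[0,-1.3,-11.5,0,6],[0,-1.3,-13.5,0,6],[0,-1.3,-14,0,4],[0,-1.3,-14,0,3],[0,-1.3,-14,0,2.6],[0,-1.3,-14,0,2.6]]'
python3 - <<'E'
from h import *
s=[readout.read_state()];s=s[0];print(s["position"],s["force"],s["moment"])
E
```

```text
time_s: 15.98
position: [0.5205, 0.1174, 0.1945]
tcp_rot: [[-0.571, -0.821, 0.0], [-0.821, 0.571, -0.01], [0.008, -0.006, -1.0]]
force: [0.2, -0.1, 0.8]
opening: 0.47
grasp_force: 0.0
[0.52051876 0.11741403 0.19447532] [ 0.22897736 -0.09852087  0.84130714] [ 0.08024996  0.06305407 -0.03012251]
```

```bash
python3 -m inch '[[0,0,0,0,2.6],[0,0,0,0,2.6],[0,0,0,0,2.6],[0,0,0,0,2.6]]'; python3 -m inch '[[0,0,0,0,2.6],[0,0,0,0,2.6]]'
```

```text
time_s: 16.32
position: [0.5194, 0.1175, 0.1935]
tcp_rot: [[-0.571, -0.821, -0.002], [-0.821, 0.571, -0.01], [0.009, -0.004, -1.0]]
force: [0.6, 1.8, -0.1]
opening: 0.307
grasp_force: 0.0
time_s: 16.48
position: [0.5191, 0.1175, 0.193]
tcp_rot: [[-0.571, -0.821, -0.003], [-0.821, 0.571, -0.01], [0.01, -0.003, -1.0]]
force: [0.1, 0.2, -1.0]
opening: 0.299
grasp_force: 0.0
```

```bash
python3 -m inch '[[0,0.1,0,0,2.3],[0,0.1,0,0,1.8],[0,0.1,0,0,1.8],[0,0.1,0,0,1.8],[0,0.1,0,0,1.8]]'; python3 - <<'E'
from h import *
s=readout.read_state();print(s["force"],s["moment"])
E
python3 -m inch '[[0,0,-0.01,-5,1.8],[0,0,-0.02,-10,1.8],[0,0,-0.03,-15,1.8],[0,0,-0.035,-20,1.8]]'; python3 - <<'E'
from h import *
s=readout.read_state();print(s["force"],s["moment"])
E
```

```text
time_s: 16.9
position: [0.5196, 0.1183, 0.1929]
tcp_rot: [[-0.572, -0.821, -0.002], [-0.821, 0.572, -0.01], [0.009, -0.004, -1.0]]
force: [1.7, -0.5, -0.5]
opening: 0.223
grasp_force: 30.0
[ 1.69189687 -0.48828983 -0.49529901] [-0.11179038 -0.21748385 -0.02171929]
time_s: 17.23
position: [0.5198, 0.1182, 0.1926]
tcp_rot: [[-0.82, -0.572, -0.005], [-0.572, 0.82, -0.009], [0.009, -0.004, -1.0]]
force: [1.9, -1.3, -1.5]
opening: 0.225
grasp_force: 30.0
[ 1.88758218 -1.33583699 -1.51530352] [-0.12463334 -0.29235306  0.05422816]
```

```bash
cat > m.py <<'E'
from h import *
s=readout.read_state();print("F",np.round(s["force"],1),"Mz",round(s["moment"][2],3),"J6",round(s["joint_positions"][5],1),"z",round(s["position"][2],4))
E
python3 -m inch '[[0,0,-0.01,-5,1.8],[0,0,-0.02,-10,1.8],[0,0,-0.025,-15,1.8],[0,0,-0.035,-20,1.8]]'>/dev/null; python3 m.py
python3 -m inch '[[0,0,-0.01,-5,1.8],[0,0,-0.02,-10,1.8],[0,0,-0.025,-15,1.8],[0,0,-0.035,-20,1.8]]'>/dev/null; python3 m.py
python3 -m inch '[[0,0,-0.01,-5,1.8],[0,0,-0.015,-8,1.8]]'>/dev/null; python3 m.py
```

```text
F [ 1.1 -1.8 -0.6] Mz 0.132 J6 -103.7 z 0.1922
F [ 2.2 -2.8 -1.3] Mz 0.043 J6 -83.9 z 0.1919
F [ 2.6 -2.7 -1. ] Mz 0.023 J6 -76.1 z 0.1917
```

```bash

python3 -m inch '[[0,0,-0.01,-5,1.8],[0,0,-0.018,-10,1.8]]'>/dev/null; python3 m.py
python3 -m inch '[[0,0,-0.01,-5,1.8],[0,0,-0.018,-10,1.8]]'>/dev/null; python3 m.py
python3 -m inch '[[0,0,-0.01,-5,1.8],[0,0,-0.018,-10,1.8]]'>/dev/null; python3 m.py
```

```text
F [ 1.5 -3.4 -0.3] Mz 0.064 J6 -66.2 z 0.1916
F [ 2.5 -2.4 -0.1] Mz 0.054 J6 -56.3 z 0.1914
F [ 1.6 -2.8 -0.4] Mz 0.044 J6 -46.4 z 0.1912
```

```bash
python3 - <<'E'
from h import *
cap("wrist","w7");cap("scene","s7")
im=np.load("pics/w7.npz")["img"];u,v=proj("w7",[.5187,.118,.19]).astype(int);print(u,v)
a=cv2.resize(im[v-70:v+60,u-80:u+80],(480,390))
im=np.load("pics/s7.npz")["img"];u,v=proj("s7",[.5187,.118,.18]).astype(int);print(u,v)
b=cv2.resize(im[v-40:v+38,u-32:u+32],(320,390));cv2.imwrite("pics/x7.png",np.hstack([a,b]))
E
```

```text
317 251
356 218
```

View pics/x7.png

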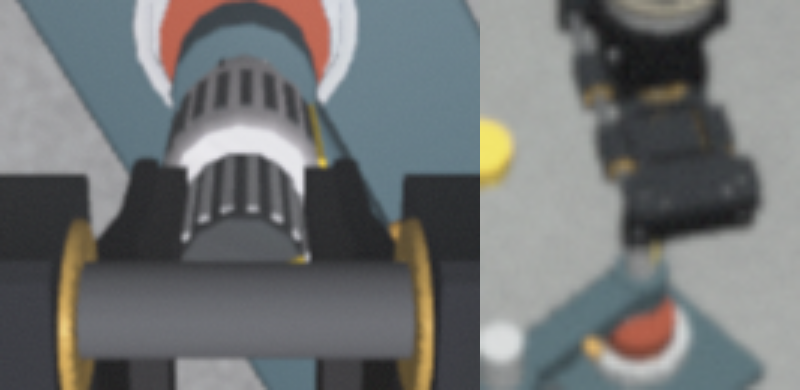

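The thimble mark still lines up with the cap mark, so there has been no slip after about 1.7 rad. From here I track the thimble mark numerically.

```bash
cat > m.py <<'E'
from h import *
import sys,time
f="t%d"%(time.time()*100);cap("wrist",f);s=readout.read_state()
im=np.load(f"pics/{f}.npz")["img"];hsv=cv2.cvtColor(im,cv2.COLOR_BGR2HSV)
y=(hsv[...,0]>18)&(hsv[...,0]<34)&(hsv[...,1]>130)&(hsv[...,2]>110);m=np.zeros_like(y);m[185:238,275:352]=y[185:238,275:352]
n,l,st,c=cv2.connectedComponentsWithStats(m.astype(np.uint8))
if n>1:
    i=1+np.argmax(st[1:,4]);ax=s["position"];best=[]
    yaw=np.degrees(np.arctan2(s["tcp_rot"][1][1],s["tcp_rot"][0][1]))
    for ph in range(-180,180,2):
        r=np.radians(ph)
        for dz in np.arange(-.03,-.014,.002):
            best.append((np.hypot(*(proj(f,[ax[0]+.015*np.cos(r),ax[1]+.015*np.sin(r),ax[2]+dz])-c[i])),ph,dz))
    b=min(best);rel=(b[1]-yaw)%360
    print("mark",c[i].round(1),st[i].tolist(),"world",b[1],"rel yaw",round(rel,1),"err",round(b[0],2))
else: print("no mark")
print("F",np.round(s["force"],1),"Mz",round(s["moment"][2],3),"J6",round(s["joint_positions"][5],1),"z",round(s["position"][2],4),"t",s["time_s"])
E
python3 m.py
python3 -m inch '[[0,0,-0.01,-5,1.8],[0,0,-0.018,-10,1.8]]'>/dev/null; python3 m.py
python3 -m inch '[[0,0,-0.01,-5,1.8],[0,0,-0.018,-10,1.8]]'>/dev/null; python3 m.py
```

```text
mark [344. 235.] [344, 234, 1, 3, 3] world 44 rel yaw 356.7 err 0.17
F [ 2.6 -3.2  0.1] Mz -0.105 J6 -46.7 z 0.1912 t 18.7167
mark [344. 235.] [344, 234, 1, 3, 3] world 40 rel yaw 3.1 err 0.27
F [ 1.9 -4.1  0.3] Mz 0.027 J6 -36.5 z 0.191 t 18.9333
mark [344.3 234.8] [344, 233, 2, 4, 6] world 42 rel yaw 15.0 err 0.15
F [ 2.1 -3.8 -0.2] Mz 0.062 J6 -26.6 z 0.1909 t 19.15
```

```bash
python3 - <<'E'
from h import *
import glob
fs=["pics/w7.npz"]+sorted(glob.glob("pics/t*.npz"))
fs=[f for f in fs if "top" not in f]
for f in fs:
    im=np.load(f)["img"];h=cv2.cvtColor(im,cv2.COLOR_BGR2HSV)
    sub=h[214:238:3,338:348]
    print(f);[print([tuple(int(q) for q in p) for p in r[::2]]) for r in sub[:5]]
    y=(h[...,0]>14)&(h[...,0]<36)&(h[...,1]>90)&(h[...,2]>60);y[:,:270]=0;y[:,360:]=0;y[:190]=0;y[240:]=0
    v,u=np.nonzero(y);print(len(u),u.mean() if len(u) else 0,v.mean() if len(u) else 0)
E
```

```text
pics/w7.npz
[(103, 51, 104), (99, 55, 130), (102, 36, 120), (113, 12, 197), (102, 37, 160)]
[(120, 10, 73), (24, 115, 111), (55, 16, 94), (103, 52, 93), (100, 59, 134)]
[(120, 6, 86), (24, 82, 93), (27, 76, 117), (104, 57, 89), (100, 55, 98)]
[(113, 10, 105), (23, 31, 73), (25, 118, 123), (97, 42, 110), (100, 55, 84)]
[(132, 10, 134), (105, 12, 85), (24, 132, 126), (90, 26, 118), (100, 63, 110)]
39 342.4102564102564 227.15384615384616
pics/t179628682702.npz
[(102, 44, 105), (100, 60, 132), (103, 40, 120), (108, 12, 210), (102, 33, 156)]
[(120, 10, 79), (26, 94, 108), (69, 20, 91), (101, 49, 99), (100, 58, 136)]
[(128, 11, 92), (24, 85, 93), (28, 69, 114), (102, 53, 87), (101, 54, 99)]
[(128, 9, 116), (27, 31, 74), (25, 109, 122), (98, 47, 108), (101, 52, 83)]
[(128, 8, 134), (110, 18, 87), (24, 130, 122), (94, 30, 118), (100, 61, 108)]
34 342.3529411764706 227.2058823529412
pics/t179628682814.npz
[(103, 45, 107), (100, 60, 132), (99, 59, 121), (100, 54, 85), (99, 44, 81)]
[(113, 13, 80), (25, 84, 109), (90, 28, 108), (100, 63, 117), (101, 55, 92)]
[(128, 11, 93), (23, 86, 95), (29, 58, 123), (101, 64, 132), (100, 62, 120)]
[(140, 7, 113), (21, 34, 75), (25, 102, 125), (100, 53, 134), (99, 60, 132)]
[(140, 6, 133), (98, 13, 80), (24, 134, 126), (94, 32, 127), (100, 62, 135)]
33 342.4848484848485 227.57575757575756
pics/t179628682926.npz
[(102, 42, 108), (100, 62, 132), (100, 61, 125), (101, 62, 127), (99, 61, 121)]
[(130, 9, 83), (25, 72, 106), (84, 22, 115), (100, 61, 138), (101, 65, 134)]
[(135, 10, 98), (23, 70, 88), (27, 74, 128), (101, 63, 137), (99, 62, 136)]
[(135, 8, 125), (15, 21, 72), (25, 121, 129), (95, 46, 127), (99, 60, 135)]
[(132, 9, 137), (113, 12, 82), (24, 128, 118), (72, 21, 124), (100, 63, 134)]
33 342.6969696969697 227.54545454545453
```

```bash
cat > m.py <<'E'
from h import *
cap("wrist","tt");s=readout.read_state()
h=cv2.cvtColor(np.load("pics/tt.npz")["img"],cv2.COLOR_BGR2HSV)
y=(h[...,0]>14)&(h[...,0]<36)&(h[...,1]>90)&(h[...,2]>60);y[:,:270]=0;y[:,352:]=0;y[:190]=0;y[240:]=0
v,u=np.nonzero(y);print("mark",len(u),u.mean().round(1) if len(u) else 0,v.mean().round(1) if len(u) else 0,"F",np.round(s["force"],1),"Mz",round(s["moment"][2],3),"J6",round(s["joint_positions"][5],1),"z",round(s["position"][2],4),"t",s["time_s"])
E
for k in 1; do python3 -m inch '[[0,0,-0.01,-5,1.8],[0,0,-0.018,-10,1.8]]'>/dev/null; python3 m.py; done
python3 -m inch '[[0,0,-0.01,-5,1.8],[0,0,-0.018,-10,1.8]]'>/dev/null; python3 m.py
python3 -m inch '[[0,0,-0.01,-5,1.8],[0,0,-0.018,-10,1.8]]'>/dev/null; python3 m.py
```

```text
mark 33 342.9 227.4 F [ 1.9 -4.4 -1.1] Mz -0.019 J6 -16.8 z 0.1907 t 19.3667
mark 35 343.2 227.5 F [ 2.1 -4.5 -0. ] Mz 0.076 J6 -6.9 z 0.1905 t 19.5833
mark 45 343.2 226.9 F [ 1.7 -4.9  0.1] Mz 0.023 J6 3.1 z 0.1904 t 19.8
```

```bash

python3 -m inch '[[0,0,-0.01,-5,1.8],[0,0,-0.018,-10,1.8]]'>/dev/null; python3 m.py
python3 -m inch '[[0,0,-0.01,-5,1.8],[0,0,-0.018,-10,1.8]]'>/dev/null; python3 m.py
python3 -m inch '[[0,0,-0.01,-5,1.8],[0,0,-0.018,-10,1.8]]'>/dev/null; python3 m.py
```

```text
mark 66 342.1 224.0 F [ 1.3 -5.5  1. ] Mz -0.029 J6 13.1 z 0.1904 t 20.0167
mark 77 340.2 220.5 F [ 1. -6.  3.] Mz -0.002 J6 23.1 z 0.1904 t 20.2333
mark 86 337.5 217.3 F [-0.1 -5.   3.6] Mz 0.016 J6 33.1 z 0.1903 t 20.45
```

The spindle touched the disc at about J6 = 4°, and the mark now stays behind while fz rises, so the clutch has slipped about two clicks. I stop descending, ease the press, and turn to about five clicks.

```bash

python3 -m inch '[[0,0,0.015,-5,1.8],[0,0,0.03,-10,1.8],[0,0,0.03,-15,1.8]]'>/dev/null; python3 m.py
python3 -m inch '[[0,0,0,-5,1.8],[0,0,0,-10,1.8],[0,0,0,-15,1.8]]'>/dev/null; python3 m.py
python3 -m inch '[[0,0,0,-5,1.8],[0,0,0,-10,1.8],[0,0,0,-15,1.8],[0,0,0,-15,1.8]]'>/dev/null; python3 m.py
```

```text
mark 91 332.6 212.8 F [ 0.6 -5.1  3.1] Mz -0.012 J6 48.1 z 0.1904 t 20.75
mark 89 326.8 209.6 F [ 0.2 -4.8  2.9] Mz -0.001 J6 63.3 z 0.1903 t 21.05
mark 87 321.1 208.2 F [-0.7 -4.5  3.8] Mz -0.02 J6 78.0 z 0.1903 t 21.4333
```

```bash
python3 -m inch '[[0,0,0,0,2.2],[0,0,0,0,3],[0,0,0,0,4],[0,0,0,0,5],[0,0,0,0,5],[0,0,0,0,5],[0,0,0,0,5]]'; python3 -m inch '[[0,0,2,0,5],[0,0,5,0,5],[0,0,9,0,5],[0,0,12.5,0,5],[0,0,14,0,5],[0,0,14,0,5],[0,0,14,0,5]]'
python3 - <<'E'
from h import *
cap("wrist","w8");cap("top","top8");s=readout.read_state();p=np.array([.5187,.118,.212])
im=np.load("pics/w8.npz")["img"];h=cv2.cvtColor(im,cv2.COLOR_BGR2HSV)
u,v=proj("w8",p).astype(int);print(u,v,s["position"])
y=(h[...,0]>18)&(h[...,0]<34)&(h[...,1]>120)&(h[...,2]>100)
n,l,st,c=cv2.connectedComponentsWithStats(y.astype(np.uint8))
for i in range(1,n):
    if st[i,4]>8 and np.hypot(*(c[i]-[u,v]))<70: print("yellow",c[i].round(1),st[i])
dark=(h[...,2]<105)&(h[...,1]<60)
e,ss=blob(dark,u-28,v-30,u+28,v+30);print("dark cap+ribs",e,ss,atz("w8",*e[0],.212))
a,b=[np.load(f"pics/{f}.npz")["img"].astype(int) for f in("top1","top8")]
for n,(x,yy) in dict(red=(381,241),g1=(355,218),g2=(374,278),y=(345,252),grey=(423,249),cream=(402,201),tee=(482,241),bottle=(493,189),brush=(186,255),gauge=(196,158),ring=(165,195)).items():
    print(n,np.abs(a-b)[yy-9:yy+10,x-9:x+10].mean().round(1))
E
```

```text
time_s: 22.02
position: [0.5188, 0.1189, 0.1897]
tcp_rot: [[0.978, 0.211, 0.008], [0.211, -0.978, 0.006], [0.009, -0.004, -1.0]]
force: [0.5, 0.7, -0.2]
opening: 0.552
grasp_force: 0.0
time_s: 22.6
position: [0.5192, 0.1186, 0.3306]
tcp_rot: [[0.978, 0.211, 0.011], [0.211, -0.978, 0.005], [0.012, -0.003, -1.0]]
force: [0.2, 0.8, -0.7]
opening: 0.575
grasp_force: 0.0
319 198 [0.51788158 0.11850863 0.3283043 ]
yellow [320.9 170.3] [320 167   3   6  11]
yellow [326.3 196.3] [321 194  12   6  46]
dark cap+ribs ((320.7077331542969, 194.59201049804688), (22.196584701538086, 27.904842376708984), 0.5923939943313599) [310 181  22  28 369] [0.52232084 0.11777604 0.212     ]
red 42.6
g1 10.2
g2 10.1
y 12.0
grey 11.8
cream 14.3
tee 11.1
bottle 12.1
brush 13.3
gauge 12.2
ring 10.9
```

```bash
python3 -c "
from rig import bot;print(bot.hand_in())"
```

```text
the job is handed in; nothing more can be done
None
```

The job is handed in at about 23 s, no verdict shown: the sandstone disc lies in the nest, the arm is at its stop, the spindle is closed on the disc after about five clutch clicks (estimated from the thimble mark), and nothing else on the bench appears to have moved; I viewed 11 pictures, one over the limit of 10.

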